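Seat the reagent bay cover and start its clamp screw

TASK

On the analyser's reagent bay, first press the cream cover straight down on its blue pad until it is fully home. Then start the clamp screw by its red crank handle: turn it backward (counter-clockwise seen from above) until the screw drops into the thread entry, then turn it forward (clockwise) by one full turn. Finish with the gripper still holding the red handle there, and do not disturb the other things on the bench.

Things in the scene. Friction and masses are not known exactly. Their poses are not given: they have to be found in the camera images.
- cover (a joint): the bay's cream cover (166 x 286 mm, 12 mm thick), which slides straight down on guides; m. 0 = proud by 6 mm, 0.006 = fully home on a hard stop. It starts at 0 to 0.002, moves under about 8 N of downward push and stays where it is left
- press_pad (a point): centre of the top face of the blue disc (52 mm across, 3 mm high) on the cover, where to press; moves down with the cover. Its frame is the bay's: +z up, +y along the bay's long side from the screw towards the pad (the screw's axis lies 155 mm from it towards -y), +x across. The bay's housing is 170 x 290 mm, 70 mm high, and stands firm on the table; the cover's top lies 15 to 21 mm above that
- crank (a joint): rotation of the clamp screw; rad, growing as it turns forward (clockwise from above); 0 when the crank arm points along the bay's +x, 1.57 along its -y, away from the pad. It starts between 1.2 and 2.2, turns easily (under 0.1 N m) and stays where it is left
- screw_depth (a joint): how far the screw has come down; m. 0 while its tooth rides on the nut plate's flat top (start), about 0.007 once it has dropped under its own weight (3.4 N) into the thread entry, and from there 0.010 deeper for each forward turn (single-start right-hand thread, about 0.7 mm of play). A firm vertical grip on the handle can carry that weight and so keep it from dropping. The thread itself cannot be pushed or pulled through
- screw_axis (a point): point on the screw's vertical axis, level with the top face of the crank arm (128 mm above the table at screw_depth 0); it moves down with the screw. Its +x points along the crank arm to the handle, +z up. The arm is 18 mm wide and its 8 mm plate is the highest thing inside the handle's circle
- handle (a point): middle of the red round upright handle (22 mm across, 58 mm tall, its foot 2 mm above the crank arm, its centre 31 mm above the arm's top face), 50 mm from the screw's axis. The handle spins freely on its own pin, so a gripper can keep its heading while it carries the handle round the circle. It rises and falls with the screw
- nut: the floating nut plate, out of sight inside the bay under the cover; it does not move during the job but lies turned differently each time. Origin on the screw's axis; its +x points to the middle of the thread entry: the screw drops when its crank arm, turned backward, comes to within about 6 degrees of it, 40 to 155 degrees behind the start. A wall just behind the entry stops the tooth from going further back. One forward turn brings the arm back to the same direction
- reagent_bottle: bystander: small brown bottle, 52 mm across, 75 mm tall; origin under its foot
- wash_bottle: bystander: white bottle with a blue cap, 60 mm across, 110 mm tall; origin under its foot
- mouse: bystander: round black computer mouse, 64 mm across, 32 mm high; origin at its underside
- sample_dish: bystander: white dish, 60 mm across, 16 mm high; origin at its underside
- cuvette_tray: bystander: blue divided tray, 90 x 70 x 30 mm; origin at its underside
- spare_cap: bystander: blue screw cap, 38 mm across, 14 mm high; origin at its underside
- driver: bystander: screwdriver with a yellow handle, 160 mm long, lying flat along its x; origin at its underside

How it is judged:
By the outcome, as a careful person would: the job done as asked, in the order asked, and still so for the second after the job is handed in, while the arm keeps its last pose, push and grip.
It also fails if it takes over 67 s, if anything falls off the work surface, if the arm or the gripper's body presses on something with over 40 N, if the wrist force passes 120 N, or if a joint passes its speed limit or range.

ROBOT

A 6-joint arm with a two-finger parallel gripper is mounted at the origin on the work surface. World frame = base frame: x ahead of the robot, y to its left, z up, the work surface at z = 0. Lengths are in m, angles in rad, forces in N, time in s.
With the tool pointing down it reaches from about 0.375 to 0.975 m from the base axis. Payload 3.8 kg.
Tool frame: the origin (TCP) lies at the very end of the fingers, on their centre line; the grasp point (between the pads) lies 19 mm behind it (bot.pinch_z is the distance from the TCP to the grasp point, in m); x points along the fingers, y is the direction in which the jaws open and shut, and the axes are right-handed (so a half turn about x gives the same grasp; the last joint's range is limited). The gripper opens to 85 mm and grips with 20 to 120 N. Pads are 22 mm wide; open, the fingers measure 114 mm over their backs; the gripper's body (76 mm by 85 mm) begins 54 mm behind the grasp point. The pads swing forward as they close: fully open they stand 13 mm farther back than shut.
Start: joints at [1.276, 0.264, 1.604, -0, 1.274, -0.037], TCP at [0.172, 0.653, 0.231] pointing down, gripper open.
Joint ranges: [-2.63, 2.63], [-0.94, 2.18], [0.31, 2.57], [-1.31, 4.45], [0, 2.66], [-2.55, 2.55]. Speed limits (rad/s): [2.57, 2.57, 3.14, 3.14, 3.14, 3.14].

INTERFACE

Orientations are given as a rotation vector (axis times angle).
In Python, from workcell import monitor, imaging, finish_job, bot gives the robot as it stands.
- The arm moves only by the tool jog_arm, never from a script. Its argument "rows" is a list of rows, each a list of 7 numbers: the shift along the tool's x, y, z in m, then the turn, a rotation vector about the tool's x, y, z in rad, then the opening in per cent of the stroke, from 0 (shut) to 100 (fully open). A call has 1 to 20 rows; each row is the pose to reach, as a shift and turn from the pose measured when the call began, along the tool's axes at that moment; what a row does not reach only later rows make up. A row lasts 1/10 s, in which the tool goes at most 50 mm and 8.59 degrees, less where a joint would pass 70% of its speed; a pose out of reach is approached as far as the arm can. A call with a gripper value outside its range is refused whole. The fingers move at their own pace and stop on an object; "force" is the grip in N (left out, the last holds). Time passes only in rows, so rows that repeat a pose let the fingers close. It gives the time, the measured TCP pose, the force and the opening at its end, in the units of the state.
- monitor.read_state(): the state, without advancing time (a new reading comes with each control period).
- imaging.read_camera(name): name is "scene" or "top"; returns the picture (400x640x3 uint8, blue, green, red); there is no depth.
- imaging.camera_params(name): a dict with "fx", "fy", "cx", "cy" (pixels), "k1" (the pictures are not rectified: a ray, as slopes to the right and down, at radius r is drawn at 1 + k1 r^2 times it, then the intrinsics apply), "T" (4x4, takes a point from camera to world coordinates). Camera axes: x right, y down, z forward; pixel columns grow to the right and rows downward; lengths in m; the calibration is good to about 2 mm. A picture is of the moment at which its call begins. camera_params takes no time and is no camera call.
- finish_job(): hands the job in, once; it reports no verdict.
The state is a dict: "time": time; "q": joint angles; "joint_vel": joint speeds; "joint_torque": joint torques, N m; "tool_pos": TCP position; "tcp_rot": TCP orientation; "wrist_force": force on the tool from outside, world axes, zero at the start; "torque": the same for the moment, N m; "width": opening from 0.0 (shut) to 1.0 (fully open).
Only numpy, scipy, OpenCV 4.12 (cv2) and the standard library are available. Lean on these libraries where they do the work, as an engineer would, in place of code of your own. Each camera call takes 0.05 s, during which the arm holds its last target. There are 200 camera calls.

## Working session

There is one attempt and no reset: what is moved stays moved. The work goes in short steps, Python scripts to look and compute and a tool call to move; the robot and the scene stay as the last step left them, time stands still between calls to the robot, and variables do not carry over. Pictures are saved under pics/ and viewed, about 8 in all and at most 12, crops included, and the job is handed in when it is done.

Besides the shell and the picture viewer there is one more tool, called after "Call:" as name(argument=value, ...) on one line, values as JSON. jog_arm: Moves the arm, as the interface text tells. Its arguments: {"type":"object","properties":{"rows":{"type":"array","items":{"type":"array","items":{"type":"number"}}},"force":{"type":"number"}},"required":["rows"]}

```bash
mkdir -p pics; ls; python3 - <<'E'
from workcell import monitor, imaging, bot
import cv2, numpy as np
s=monitor.read_state(); print({k:np.round(v,3).tolist() for k,v in s.items()}, bot.pinch_z)
a=imaging.read_camera("scene"); b=imaging.read_camera("top")
cv2.imwrite("pics/s0.png",a); cv2.imwrite("pics/t0.png",b)
for n in("scene","top"):
    p=imaging.camera_params(n); print({k:np.round(v,4).tolist() for k,v in p.items()})
E
```

```text
pics
{'time': 0.0, 'q': [1.276, 0.265, 1.605, 0.0, 1.274, -0.037], 'joint_vel': [-0.0, -0.0, 0.002, -0.001, 0.002, -0.001], 'joint_torque': [0.001, -51.509, -36.732, -0.0, 0.013, 0.0], 'tool_pos': [0.172, 0.652, 0.23], 'tcp_rot': [0.201, 1.562, -0.204], 'wrist_force': [0.092, -0.455, -0.122], 'torque': [0.015, -0.039, -0.017], 'width': 1.001} 0.0187
{'fx': 368.7632, 'fy': 368.7632, 'cx': 312.6596, 'cy': 201.5108, 'k1': -0.0857, 'T': [[-0.5687, 0.6602, -0.4906, 1.0389], [0.8225, 0.4623, -0.3312, 0.3624], [0.0082, -0.5919, -0.806, 1.0172], [0.0, 0.0, 0.0, 1.0]]}
{'fx': 476.6779, 'fy': 476.6779, 'cx': 323.4423, 'cy': 204.7048, 'k1': -0.0695, 'T': [[0.0187, -0.9864, 0.1632, 0.2894], [-0.9998, -0.0197, -0.0048, -0.0035], [0.008, -0.1631, -0.9866, 1.2705], [0.0, 0.0, 0.0, 1.0]]}
```

View pics/s0.png

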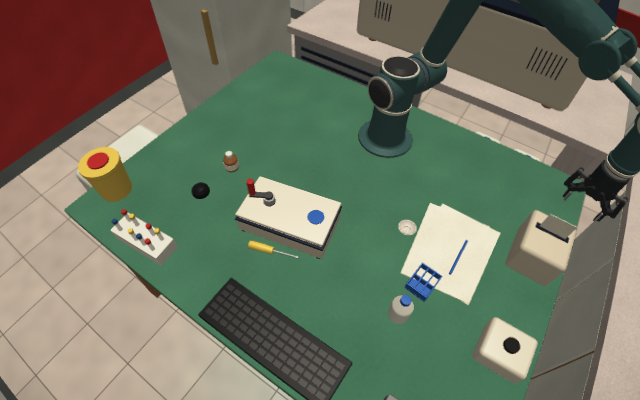

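View pics/t0.png

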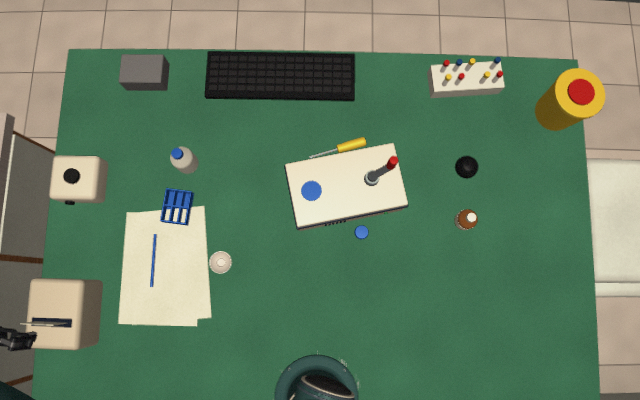

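The top view shows the cover with its blue pad at about (312,190), the screw at (372,178) and the red handle at (392,161). In the scene view the pad is at (316,216) and the handle at (251,187).

```bash
cat > h.py <<'E'
import numpy as np, cv2
from scipy.spatial.transform import Rotation as R
from workcell import monitor, imaging
def ray(n,uv):
    p=imaging.camera_params(n); K=np.array([[p['fx'],0,p['cx']],[0,p['fy'],p['cy']],[0,0,1]])
    xy=cv2.undistortPoints(np.array([[uv]],float),K,np.array([p['k1'],0,0,0.]))[0,0]
    T=np.array(p['T']); return T[:3,3],T[:3,:3]@np.array([*xy,1])
def onz(n,uv,z):
    o,d=ray(n,uv); return o+d*(z-o[2])/d[2]
def tri(a,b):
    (o1,d1),(o2,d2)=ray("scene",a),ray("top",b)
    s=np.linalg.lstsq(np.c_[d1,-d2],o2-o1,rcond=None)[0]
    p,q=o1+s[0]*d1,o2+s[1]*d2; return (p+q)/2,np.linalg.norm(p-q)
def proj(n,P):
    p=imaging.camera_params(n); T=np.linalg.inv(np.array(p['T'])); K=np.array([[p['fx'],0,p['cx']],[0,p['fy'],p['cy']],[0,0,1]])
    return cv2.projectPoints(np.array([P],float),cv2.Rodrigues(T[:3,:3])[0],T[:3,3],K,np.array([p['k1'],0,0,0.]))[0].ravel()
def mask(im,col,roi):
    u0,u1,v0,v1=roi; h=cv2.cvtColor(im,cv2.COLOR_BGR2HSV); H,S,V=[h[...,i].astype(int) for i in range(3)]
    m={'red':((H<8)|(H>172))&(S>140)&(V>60),'blue':(H>100)&(H<125)&(S>120)&(V>80),'cream':(S<90)&(V>150)}[col]
    o=np.zeros_like(m); o[v0:v1,u0:u1]=m[v0:v1,u0:u1]; return o
def cen(m):
    v,u=np.nonzero(m); return np.array([u.mean(),v.mean()]),len(u)
SR=dict(pad=(295,335,200,235),h=(235,270,170,205)); TR=dict(pad=(290,332,170,210),h=(370,410,145,185))
E
python3 - <<'E'
from h import *
a=cv2.imread("pics/s0.png"); b=cv2.imread("pics/t0.png")
ps,n1=cen(mask(a,'blue',SR['pad'])); pt,n2=cen(mask(b,'blue',TR['pad']))
print('pad',ps,n1,pt,n2,tri(ps,pt), onz('top',pt,.09),onz('scene',ps,.09))
hs,n1=cen(mask(a,'red',SR['h'])); ht,n2=cen(mask(b,'red',TR['h']))
print('h',hs,n1,ht,n2,tri(hs,ht),onz('top',ht,.17),onz('scene',hs,.16))
m=mask(b,'cream',(270,420,130,240)).astype(np.uint8)
c=max(cv2.findContours(m,0,2)[0],key=cv2.contourArea)
P=np.array([onz('top',p[0],.088)[:2] for p in c],np.float32)
r=cv2.minAreaRect(P); print(r, cv2.boxPoints(r))
print(cv2.contourArea(c))
x,y=270,120; w=np.hstack([cv2.resize(a[160:270,220:350],None,fx=3,fy=3,interpolation=2),cv2.resize(b[135:245,280:412],None,fx=3,fy=3,interpolation=2)])
cv2.imwrite("pics/c0.png",w)
E
```

```text
pad [315.45977011 216.56896552] 174 [310.97931034 190.35517241] 290 (array([0.51957173, 0.02269905, 0.09609585]), np.float64(3.773872498158121e-05)) [0.52077531 0.0228184  0.09      ] [0.51612719 0.02046844 0.09      ]
h [250.48514851 186.1980198 ] 101 [391.8627451  162.26470588] 102 (array([ 0.57886141, -0.17102459,  0.16407556]), np.float64(0.0003095926178139269)) [ 0.57722542 -0.1699937   0.17      ] [ 0.5767192  -0.17372693  0.16      ]
((0.5402475595474243, -0.06538069248199463), (0.16558809578418732, 0.28505033254623413), 12.827284812927246) [[ 0.4278773   0.05520624]
 [ 0.49116218 -0.22273031]
 [ 0.6526178  -0.18596762]
 [ 0.58933294  0.09196892]]
6671.0
```

View pics/c0.png

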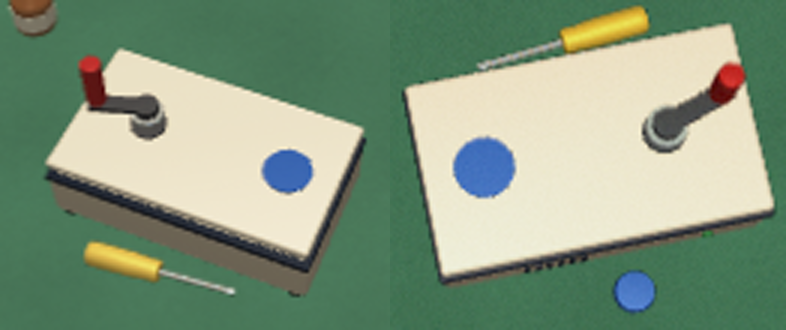

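The crops confirm the setup: the driver lies near the bay's far edge, and the red handle is on the far right corner side. The crank is at about 1.3 rad. Next I'll press the cover with the fingers shut.

```bash
cat >> h.py <<'E'
bx=np.array([np.cos(.2239),np.sin(.2239),0]); by=np.array([-bx[1],bx[0],0])
PAD=np.array([.5202,.0227,.088]); AX=PAD-.155*by
def st():
    s=monitor.read_state(); return s,np.array(s['tool_pos']),R.from_rotvec(s['tcp_rot'])
def delta(pos,yaw=None):
    """tool-frame shift & turn to reach world pos; yaw = world angle of tool y, tool pointing down"""
    s,p,Rm=st(); out=Rm.inv().apply(np.array(pos)-p)
    if yaw is None: return out
    y=np.array([np.cos(yaw),np.sin(yaw),0]); x=np.array([0,0,-1.]); Rt=R.from_matrix(np.c_[x,y,np.cross(x,y)])
    return out,(Rm.inv()*Rt).as_rotvec()
def show():
    s,p,Rm=st(); m=Rm.as_matrix(); print('t',s['time'],'p',p.round(4),'F',np.round(s['wrist_force'],2),'w',round(s['width'],3),'yaw_y',np.degrees(np.arctan2(m[1,1],m[0,1])).round(1),'x',m[:,0].round(3),'q',np.round(s['q'],2))
E
python3 - <<'E'
from h import *
show(); s,p,Rm=st(); print(AX,Rm.as_matrix().round(3)); 
print(delta([.5202,.0227,.30],None), delta([.5202,.0227,.12]))
for yw in (180-15,90,-90): print(yw,delta([.5202,.0227,.12],np.radians(yw)))
E
```

```text
t 0.1 p [0.1719 0.6521 0.2301] F [ 0.68 -0.65 -0.3 ] w 1.003 yaw_y 75.2 x [-0.001 -0.002 -1.   ] q [ 1.28  0.26  1.61 -0.    1.27 -0.04]
[ 0.55461526 -0.12843103  0.088     ] [[-0.001  0.255  0.967]
 [-0.002  0.967 -0.255]
 [-1.    -0.002 -0.   ]]
[-0.06890373 -0.51992586  0.49723147] [ 0.1110959  -0.51955877  0.49724262]
165 (array([ 0.1110959 , -0.51955877,  0.49724262]), array([-1.56675153e+00, -1.64630907e-03,  1.55556926e-03]))
90 (array([ 0.1110959 , -0.51955877,  0.49724262]), array([-0.2577551 , -0.00032441,  0.0020201 ]))
-90 (array([ 0.1110959 , -0.51955877,  0.49724262]), array([2.88383608e+00, 2.92905295e-03, 4.70380175e-04]))
```

Call:
jog_arm(rows=[[-0.05, 0, 0, 0, 0, 0, 0], [-0.07, -0.1, 0.1, 0.15, 0, 0, 0], [-0.07, -0.52, 0.497, 1.31, 0, 0, 0], [-0.07, -0.52, 0.497, 1.31, 0, 0, 0], [-0.07, -0.52, 0.497, 1.31, 0, 0, 0], [-0.07, -0.52, 0.497, 1.31, 0, 0, 0], [-0.07, -0.52, 0.497, 1.31, 0, 0, 0], [-0.07, -0.52, 0.497, 1.31, 0, 0, 0], [-0.07, -0.52, 0.497, 1.31, 0, 0, 0], [-0.07, -0.52, 0.497, 1.31, 0, 0, 0], [-0.07, -0.52, 0.497, 1.31, 0, 0, 0], [-0.07, -0.52, 0.497, 1.31, 0, 0, 0], [-0.07, -0.52, 0.497, 1.31, 0, 0, 0], [-0.07, -0.52, 0.497, 1.31, 0, 0, 0], [-0.07, -0.52, 0.497, 1.31, 0, 0, 0], [-0.07, -0.52, 0.497, 1.31, 0, 0, 0], [-0.07, -0.52, 0.497, 1.31, 0, 0, 0], [-0.07, -0.52, 0.497, 1.31, 0, 0, 0], [-0.07, -0.52, 0.497, 1.31, 0, 0, 0], [-0.07, -0.52, 0.497, 1.31, 0, 0, 0]], force=20)

```text
time: 2.1
tool_pos: [0.5194, 0.0238, 0.301]
tcp_rot: [1.204, 1.211, -1.207]
wrist_force: [-0.9, -0.1, 0.6]
width: -0.003
```

```bash
python3 - <<'E'
from h import *
show(); print(delta([.5202,.0227,.11],0.))
E
```

```text
t 2.1 p [0.5194 0.0238 0.301 ] F [-0.93 -0.1   0.58] w -0.003 yaw_y 0.3 x [-0.001 -0.002 -1.   ] q [-0.   -0.07  1.84 -0.    1.37 -0.01]
(array([0.19103287, 0.00097111, 0.0008056 ]), array([0.00475896, 0.00171553, 0.0008238 ]))
```

Call:
jog_arm(rows=[[0.04, 0.001, 0, 0, 0, 0, 0], [0.08, 0.001, 0.001, 0, 0, 0, 0], [0.12, 0.001, 0.001, 0, 0, 0, 0], [0.16, 0.001, 0.001, 0, 0, 0, 0], [0.185, 0.001, 0.001, 0, 0, 0, 0], [0.198, 0.001, 0.001, 0, 0, 0, 0], [0.201, 0.001, 0.001, 0, 0, 0, 0], [0.201, 0.001, 0.001, 0, 0, 0, 0]])

```text
time: 2.9
tool_pos: [0.5208, 0.023, 0.1008]
tcp_rot: [1.204, 1.21, -1.206]
wrist_force: [-1.4, -0.3, 0.2]
width: -0.003
```

Call:
jog_arm(rows=[[0.003, 0, 0, 0, 0, 0, 0], [0.006, 0, 0, 0, 0, 0, 0], [0.008, 0, 0, 0, 0, 0, 0], [0.009, 0, 0, 0, 0, 0, 0], [0.01, 0, 0, 0, 0, 0, 0], [0.011, 0, 0, 0, 0, 0, 0]])

```text
time: 3.5
tool_pos: [0.5221, 0.023, 0.0918]
tcp_rot: [1.205, 1.209, -1.204]
wrist_force: [-2.2, 0.2, 8.2]
width: 0.002
```

Call:
jog_arm(rows=[[0.002, 0, 0, 0, 0, 0, 0], [0.003, 0, 0, 0, 0, 0, 0], [0.004, 0, 0, 0, 0, 0, 0], [0.005, 0, 0, 0, 0, 0, 0]])

```text
time: 3.9
tool_pos: [0.5222, 0.023, 0.0899]
tcp_rot: [1.206, 1.209, -1.204]
wrist_force: [-11.8, 1.1, 24.1]
width: -0.001
```

Call:
jog_arm(rows=[[0.003, 0, 0, 0, 0, 0, 0], [0.003, 0, 0, 0, 0, 0, 0], [0.003, 0, 0, 0, 0, 0, 0], [0.003, 0, 0, 0, 0, 0, 0]])

```text
time: 4.3
tool_pos: [0.5222, 0.023, 0.0899]
tcp_rot: [1.206, 1.209, -1.205]
wrist_force: [-8.6, 0.6, 18.3]
width: 0.003
```

Call:
jog_arm(rows=[[0.004, 0, 0, 0, 0, 0, 0], [0.005, 0, 0, 0, 0, 0, 0], [0.005, 0, 0, 0, 0, 0, 0], [0.005, 0, 0, 0, 0, 0, 0]])

```text
time: 4.7
tool_pos: [0.5223, 0.023, 0.0899]
tcp_rot: [1.205, 1.21, -1.205]
wrist_force: [-13.4, 1.0, 29.9]
width: -0.0
```

```bash
python3 - <<'E'
from h import *
show()
a=imaging.read_camera("scene"); b=imaging.read_camera("top")
w=np.hstack([cv2.resize(a[160:270,220:350],None,fx=3,fy=3,interpolation=2),cv2.resize(b[135:245,280:412],None,fx=3,fy=3,interpolation=2)])
cv2.imwrite("pics/c1.png",w)
E
```

```text
t 4.7 p [0.5223 0.023  0.0899] F [-13.39   1.01  29.87] w -0.0 yaw_y 0.3 x [ 0.002 -0.001 -1.   ] q [-0.    0.11  2.06 -0.    0.96 -0.01]
```

View pics/c1.png

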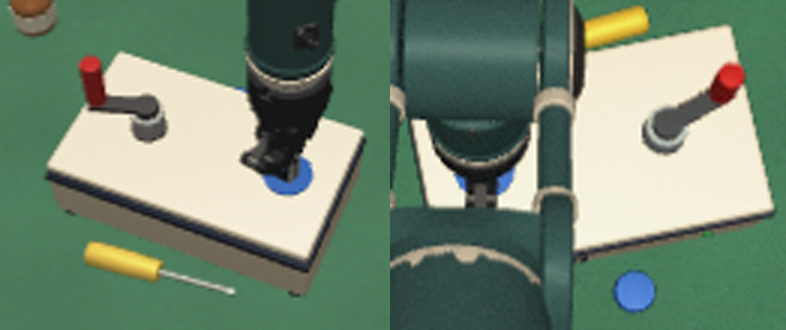

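The tip sits on the pad and z stays at 0.0899 from 18 N to 30 N, so the cover is on its stop. I'll lift off and compare pad pixels before and after.

Call:
jog_arm(rows=[[-0.02, 0, 0, 0, 0, 0, 0], [-0.06, 0, 0, 0, 0, 0, 0], [-0.11, 0, 0, 0, 0, 0, 0], [-0.15, 0, 0, 0.1, 0, 0, 50], [-0.16, 0, 0, 1.2, 0, 0, 50], [-0.16, 0, 0, 2.39, 0, 0, 50], [-0.16, 0.055, 0.191, 2.39, 0, 0, 50], [-0.16, 0.055, 0.191, 2.39, 0, 0, 50], [-0.16, 0.055, 0.191, 2.39, 0, 0, 50], [-0.16, 0.055, 0.191, 2.39, 0, 0, 50], [-0.16, 0.055, 0.191, 2.39, 0, 0, 50], [-0.16, 0.055, 0.191, 2.39, 0, 0, 50], [-0.16, 0.055, 0.191, 2.39, 0, 0, 50], [-0.16, 0.055, 0.191, 2.39, 0, 0, 50], [-0.16, 0.055, 0.191, 2.39, 0, 0, 50], [-0.16, 0.055, 0.191, 2.39, 0, 0, 50], [-0.16, 0.055, 0.191, 2.39, 0, 0, 50], [-0.16, 0.055, 0.191, 2.39, 0, 0, 50], [-0.16, 0.055, 0.191, 2.39, 0, 0, 50], [-0.16, 0.055, 0.191, 2.39, 0, 0, 50]])

```text
time: 6.8
tool_pos: [0.578, -0.1676, 0.2504]
tcp_rot: [-1.74, 0.754, 1.736]
wrist_force: [-0.5, 0.6, -0.4]
width: 0.499
```

```bash
python3 - <<'E'
from h import *
show()
a=imaging.read_camera("scene"); b=imaging.read_camera("top"); cv2.imwrite("pics/s2.png",a); cv2.imwrite("pics/t2.png",b)
a0=cv2.imread("pics/s0.png"); b0=cv2.imread("pics/t0.png")
for n,x in(('s0',a0),('s2',a)): print(n,cen(mask(x,'blue',SR['pad'])),cen(mask(x,'red',SR['h'])))
for n,x in(('t0',b0),('t2',b)): print(n,cen(mask(x,'blue',TR['pad'])),cen(mask(x,'red',TR['h'])))
for z in(.094,.092,.090,.088): print(z,proj('scene',[*PAD[:2],z]),proj('top',[*PAD[:2],z]))
w=np.hstack([cv2.resize(a[130:240,200:330],None,fx=3,fy=3,interpolation=2),cv2.resize(b[135:245,300:432],None,fx=3,fy=3,interpolation=2)])
cv2.imwrite("pics/c2.png",w)
for r in (.031+.128-.0187,): print('handle delta',delta([.578,-.1705,r],np.radians(-137)))
E
```

```text
t 6.8 p [ 0.578  -0.1676  0.2504] F [-0.47  0.65 -0.42] w 0.499 yaw_y -136.9 x [ 0.002 -0.001 -1.   ] q [-0.32  0.11  1.75 -0.    1.28  2.07]
s0 (array([315.45977011, 216.56896552]), 174) (array([250.48514851, 186.1980198 ]), 101)
s2 (array([315.45977011, 217.56896552]), 174) (array([250.51485149, 186.30693069]), 101)
t0 (array([310.97931034, 190.35517241]), 290) (array([391.8627451 , 162.26470588]), 102)
t2 (array([310.99310345, 190.86551724]), 290) (array([393.63157895, 158.94736842]), 38)
0.094 [315.32608909 217.09863804] [310.99280541 190.27395812]
0.092 [315.31679936 217.46821913] [311.0069172  190.42719864]
0.09 [315.3075362  217.83672272] [311.02098289 190.57993679]
0.088 [315.29829948 218.20415334] [311.0350027  190.73217503]
handle delta (array([ 0.11011473,  0.0020001 , -0.00182049]), array([ 0.00590357, -0.00226791,  0.00052737]))
```

View pics/c2.png

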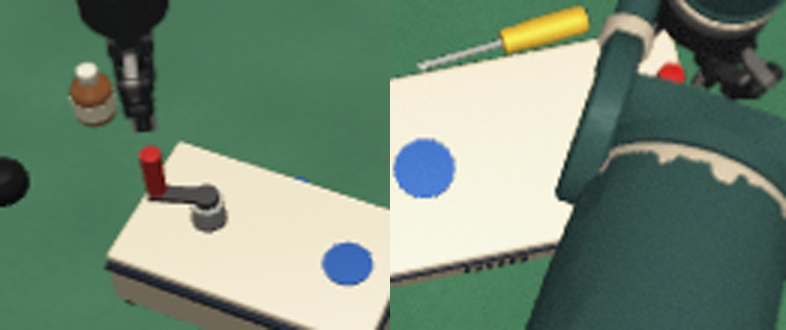

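The pad moved down 1.0 px in the scene view and 0.5 px in the top view. That is about 5–6 mm, so the cover is home. The handle stands below the open fingers; next I descend and close to a loose cage around it.

Call:
jog_arm(rows=[[0.03, 0.002, -0.002, 0, 0, 0, 60], [0.055, 0.002, -0.002, 0, 0, 0, 60], [0.075, 0.002, -0.002, 0, 0, 0, 60], [0.095, 0.002, -0.002, 0, 0, 0, 60], [0.11, 0.002, -0.002, 0, 0, 0, 60], [0.11, 0.002, -0.002, 0, 0, 0, 60], [0.11, 0.002, -0.002, 0, 0, 0, 34], [0.11, 0.002, -0.002, 0, 0, 0, 34], [0.11, 0.002, -0.002, 0, 0, 0, 34], [0.11, 0.002, -0.002, 0, 0, 0, 34]], force=20)

```text
time: 7.9
tool_pos: [0.5788, -0.1708, 0.1416]
tcp_rot: [-1.745, 0.751, 1.737]
wrist_force: [0.3, 0.6, 0.2]
width: 0.339
```

```bash
cat >> h.py <<'E'
def look(name):
    a=imaging.read_camera("scene"); b=imaging.read_camera("top")
    w=np.hstack([cv2.resize(a[130:240,200:330],None,fx=3,fy=3,interpolation=2),cv2.resize(b[135:245,300:432],None,fx=3,fy=3,interpolation=2)])
    cv2.imwrite(f"pics/{name}.png",w); cv2.imwrite(f"pics/{name}_s.png",a)
    print('red scene',cen(mask(a,'red',(225,310,140,240))))
def rows(phi0,phi1,n,dz=0,off=-75,fixed=False,r=.05,z0=None,c=None):
    """tool-frame rows carrying grasp point round circle, world arm angle phi (deg)"""
    s,p,Rm=st(); c=AX if c is None else c; z0=p[2] if z0 is None else z0; m=Rm.as_matrix(); yaw0=np.degrees(np.arctan2(m[1,1],m[0,1]))
    for i in range(1,n+1):
        f=np.radians(phi0+(phi1-phi0)*i/n); t=[c[0]+r*np.cos(f),c[1]+r*np.sin(f),z0+dz*i/n]
        d,w=delta(t,np.radians(yaw0) if fixed else f+np.radians(off)); print(np.round([*d,*w],4).tolist(),end=', ')
    print()
E
python3 - <<'E'
from h import *
show(); look('c3'); s,p,_=st(); v=p-AX; print(np.hypot(*v[:2]),np.degrees(np.arctan2(v[1],v[0])))
rows(-62,-42,7)
E
```

```text
t 7.9 p [ 0.5788 -0.1708  0.1416] F [0.25 0.58 0.21] w 0.339 yaw_y -136.7 x [ 0.004 -0.002 -1.   ] q [-0.33  0.2   1.86 -0.    1.08  2.06]
red scene (array([nan, nan]), 0)
0.048559838724170364 -60.53719057478498
[0.0, -0.0008, -0.0017, -0.0438, -0.0033, 0.0009], [0.0, -0.0033, -0.0022, -0.0937, -0.0033, 0.0009], [0.0, -0.0058, -0.0025, -0.1436, -0.0033, 0.0008], [0.0, -0.0082, -0.0027, -0.1934, -0.0033, 0.0007], [0.0, -0.0107, -0.0029, -0.2433, -0.0034, 0.0006], [0.0, -0.0132, -0.0028, -0.2932, -0.0034, 0.0005], [0.0, -0.0157, -0.0027, -0.343, -0.0034, 0.0004], h.py:22: RuntimeWarning: Mean of empty slice.
  v,u=np.nonzero(m); return np.array([u.mean(),v.mean()]),len(u)
  ret = ret.dtype.type(ret / rcount)
```

View pics/c3.png

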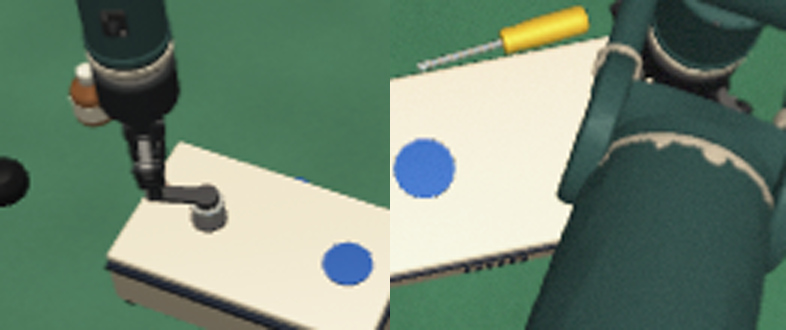

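The crop shows the fingers straddling the handle just above the crank arm with no contact force, and the hub at about crop (207,200). First I turn 33°, before any possible entry.

```bash
python3 - <<'E'
from h import *
rows(-60.5,-28,11)
s,p,Rm=st()
a=cv2.imread("pics/c3_s.png"); g=cv2.cvtColor(a,cv2.COLOR_BGR2HSV)[...,2]; print(g[185:210,258:282])
E
```

```text
[0.0, -0.0022, -0.002, -0.0717, -0.0033, 0.0009], [0.0, -0.0047, -0.0024, -0.1233, -0.0033, 0.0008], [0.0, -0.0073, -0.0027, -0.1749, -0.0033, 0.0007], [0.0, -0.0099, -0.0028, -0.2264, -0.0034, 0.0006], [0.0, -0.0125, -0.0029, -0.278, -0.0034, 0.0005], [0.0, -0.015, -0.0027, -0.3296, -0.0034, 0.0005], [0.0, -0.0176, -0.0025, -0.3811, -0.0034, 0.0004], [0.0, -0.0202, -0.0021, -0.4327, -0.0034, 0.0003], [0.0, -0.0227, -0.0016, -0.4843, -0.0034, 0.0002], [0.0, -0.0252, -0.001, -0.5358, -0.0035, 0.0001], [0.0, -0.0276, -0.0002, -0.5874, -0.0035, 0.0], 
[[238 239 238 239 238 238 238 239 238 238 239 238 238 238 239 238 239 238
  239 239 238 239 239 238]
 [238 238 238 238 238 238 238 239 239 239 238 238 239 239 238 239 239 239
  239 239 238 239 239 239]
 [239 238 238 239 238 238 239 238 238 238 239 238 238 239 238 239 239 239
  239 239 239 239 239 239]
 [238 238 238 239 238 239 238 239 239 239 239 239 239 239 239 239 239 239
  239 239 239 239 239 239]
 [239 238 239 238 239 239 239 239 239 239 239 239 239 239 239 239 239 239
  239 239 239 239 239 239]
 [239 239 239 239 239 239 239 239 239 23
[... 1280 characters left out ...]
39 240 239 240 195 111  81  82  83  87  88  87  83  81  81  81 147
  232 240 240 239 239 240]
 [239 239 239 240 240 240 148  82  83  83  83  84  82  82  80  82  66 183
  235 239 239 240 240 240]
 [239 239 240 240 239 240 186  99  81  82  83  83  82  81  82  66 135 231
  239 239 240 239 240 240]
 [239 239 239 240 240 240 239 179 115  80  73  80  72  62 135 192 235 240
  240 240 240 240 240 240]
 [239 240 240 240 239 240 239 239 239 215 161 147 148 231 240 240 240 240
  240 240 240 240 240 240]
 [239 240 239 239 240 239 239 240 240 240 240 240 240 240 240 240 240 240
  240 240 240 240 240 240]
 [239 240 240 240 240 240 240 240 240 240 240 240 240 240 240 240 240 240
  240 240 240 240 240 240]]
```

Call:
jog_arm(rows=[[0, -0.0022, -0.002, -0.072, 0, 0, 34], [0, -0.0047, -0.0024, -0.123, 0, 0, 34], [0, -0.0073, -0.0027, -0.175, 0, 0, 34], [0, -0.0099, -0.0028, -0.226, 0, 0, 34], [0, -0.0125, -0.0029, -0.278, 0, 0, 34], [0, -0.015, -0.0027, -0.33, 0, 0, 34], [0, -0.0176, -0.0025, -0.381, 0, 0, 34], [0, -0.0202, -0.0021, -0.433, 0, 0, 34], [0, -0.0227, -0.0016, -0.484, 0, 0, 34], [0, -0.0252, -0.001, -0.536, 0, 0, 34], [0, -0.0276, -0.0002, -0.587, 0, 0, 34]])

```text
time: 9.1
tool_pos: [0.5988, -0.1525, 0.1415]
tcp_rot: [-2.107, 0.24, 2.1]
wrist_force: [0.1, -1.3, 0.0]
width: 0.338
```

```bash
python3 - <<'E'
from h import *
show(); look('c4'); s,p,_=st(); v=p-AX; print(np.hypot(*v[:2]),np.degrees(np.arctan2(v[1],v[0])))
rows(-28,-16,5)
E
```

```text
t 9.1 p [ 0.5988 -0.1525  0.1415] F [ 0.15 -1.29  0.05] w 0.338 yaw_y -102.9 x [ 0.003 -0.003 -1.   ] q [-0.29  0.22  1.82 -0.    1.09  1.51]
red scene (array([248.9047619 , 194.61904762]), 21)
0.05021431392202326 -27.98245592455347
[-0.0, -0.0021, -0.0003, -0.042, -0.0039, -0.0012], [-0.0, -0.0041, -0.0007, -0.0839, -0.0038, -0.0013], [-0.0, -0.0062, -0.001, -0.1257, -0.0038, -0.0014], [-0.0, -0.0083, -0.0013, -0.1676, -0.0038, -0.0015], [-0.0, -0.0104, -0.0014, -0.2095, -0.0038, -0.0015],
```

View pics/c4.png

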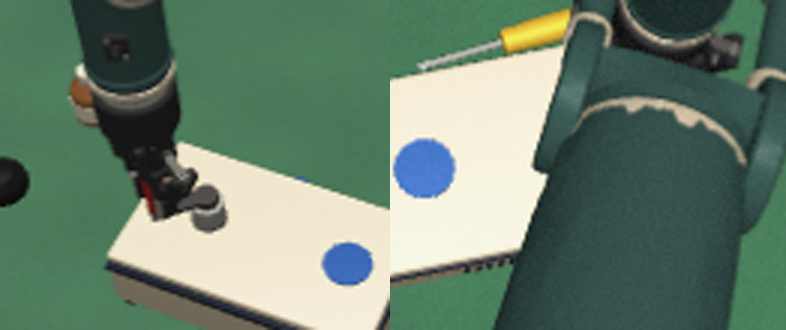

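The crank followed and the hub is still up. I'll go on in 12° steps, watching the force.

Call:
jog_arm(rows=[[0, -0.0021, -0.0003, -0.042, 0, 0, 34], [0, -0.0041, -0.0007, -0.084, 0, 0, 34], [0, -0.0062, -0.001, -0.126, 0, 0, 34], [0, -0.0083, -0.0013, -0.168, 0, 0, 34], [0, -0.0104, -0.0014, -0.21, 0, 0, 34]])

```text
time: 9.7
tool_pos: [0.6026, -0.1426, 0.1415]
tcp_rot: [-2.218, 0.021, 2.21]
wrist_force: [-0.2, -1.2, -0.6]
width: 0.341
```

```bash
cat >> h.py <<'E'
def hub(im):
    "dark hub top edge row (subpixel) at columns 266-270 and left-right centre"
    g=cv2.cvtColor(im,cv2.COLOR_BGR2HSV)[...,2].astype(float)
    bot=[np.sum(np.clip((239-g[200:216,c])/157,0,1)) for c in range(265,272)]
    return np.round(bot,2).tolist()
def ang():
    s,p,_=st(); v=p-AX; return round(np.hypot(*v[:2]),4),round(np.degrees(np.arctan2(v[1],v[0])),1)
E
python3 - <<'E'
from h import *
show(); a=imaging.read_camera('scene'); cv2.imwrite('pics/n1_s.png',a)
for f in('s2','c3_s','c4_s','n1_s'): print(f,hub(cv2.imread(f'pics/{f}.png')))
f=ang()[1]; print(ang()); rows(f,f+12,5)
E
```

```text
t 9.7 p [ 0.6026 -0.1426  0.1415] F [-0.22 -1.2  -0.57] w 0.341 yaw_y -91.0 x [ 0.004 -0.003 -1.   ] q [-0.27  0.23  1.82 -0.    1.09  1.32]
s2 [5.68, 5.91, 6.4, 6.6, 6.61, 6.57, 6.37]
c3_s [5.69, 5.9, 6.38, 6.59, 6.6, 6.55, 6.36]
c4_s [5.65, 5.87, 6.33, 6.55, 6.61, 6.55, 6.34]
n1_s [6.16, 5.93, 6.1, 6.47, 6.39, 6.51, 6.32]
(np.float64(0.0501), np.float64(-16.0))
[-0.0, -0.002, -0.0004, -0.0394, -0.0037, -0.0023], [-0.0, -0.0041, -0.0009, -0.0813, -0.0037, -0.0024], [-0.0, -0.0061, -0.0012, -0.1232, -0.0036, -0.0024], [-0.0, -0.0082, -0.0014, -0.165, -0.0036, -0.0025], [-0.0, -0.0103, -0.0016, -0.2069, -0.0035, -0.0026],
```

Call:
jog_arm(rows=[[0, -0.0021, -0.0004, -0.042, 0, 0, 34], [0, -0.0041, -0.0009, -0.084, 0, 0, 34], [0, -0.0062, -0.0012, -0.126, 0, 0, 34], [0, -0.0083, -0.0014, -0.168, 0, 0, 34], [0, -0.0104, -0.0016, -0.21, 0, 0, 34]])

```text
time: 10.25
tool_pos: [0.6045, -0.132, 0.1414]
tcp_rot: [2.122, 0.204, -2.114]
wrist_force: [1.3, -0.4, -0.3]
width: 0.34
```

```bash
python3 - <<'E'
from h import *
show(); a=imaging.read_camera('scene'); cv2.imwrite('pics/n2_s.png',a)
print(hub(a),ang()); f=ang()[1]; rows(f,f+12,5)
E
```

```text
t 10.25 p [ 0.6045 -0.132   0.1414] F [ 1.31 -0.38 -0.27] w 0.34 yaw_y -78.8 x [ 0.004 -0.002 -1.   ] q [-0.25  0.23  1.82 -0.    1.09  1.12]
[6.25, 6.57, 6.47, 6.51, 6.56, 6.52, 6.23] (np.float64(0.0499), np.float64(-3.6))
[-0.0, -0.0021, -0.0006, -0.0444, -0.0032, -0.0028], [-0.0, -0.0041, -0.001, -0.0863, -0.0031, -0.0029], [-0.0, -0.0062, -0.0013, -0.1282, -0.0031, -0.0029], [-0.0, -0.0083, -0.0015, -0.1701, -0.003, -0.003], [-0.0, -0.0103, -0.0017, -0.212, -0.003, -0.0031],
```

Call:
jog_arm(rows=[[0, -0.0021, -0.0006, -0.042, 0, 0, 34], [0, -0.0041, -0.001, -0.084, 0, 0, 34], [0, -0.0062, -0.0013, -0.126, 0, 0, 34], [0, -0.0083, -0.0015, -0.168, 0, 0, 34], [0, -0.0104, -0.0017, -0.21, 0, 0, 34]])

```text
time: 10.8
tool_pos: [0.6044, -0.1215, 0.1417]
tcp_rot: [2.001, 0.407, -1.993]
wrist_force: [-0.5, -2.4, -0.3]
width: 0.342
```

```bash
python3 - <<'E'
from h import *
show(); look('c5'); print(ang()); f=ang()[1]; rows(f,f+12,5)
E
```

```text
t 10.8 p [ 0.6044 -0.1215  0.1417] F [-0.55 -2.41 -0.3 ] w 0.342 yaw_y -66.7 x [ 0.005 -0.003 -1.   ] q [-0.24  0.22  1.83 -0.    1.09  0.93]
red scene (array([257.23364486, 200.3364486 ]), 107)
(np.float64(0.0502), np.float64(8.4))
[-0.0, -0.0021, -0.0003, -0.0455, -0.0031, -0.0038], [-0.0, -0.0042, -0.0007, -0.0874, -0.003, -0.0038], [-0.0, -0.0062, -0.001, -0.1293, -0.0029, -0.0039], [-0.0, -0.0083, -0.0012, -0.1712, -0.0028, -0.0039], [-0.0, -0.0104, -0.0014, -0.213, -0.0027, -0.004],
```

View pics/c5.png

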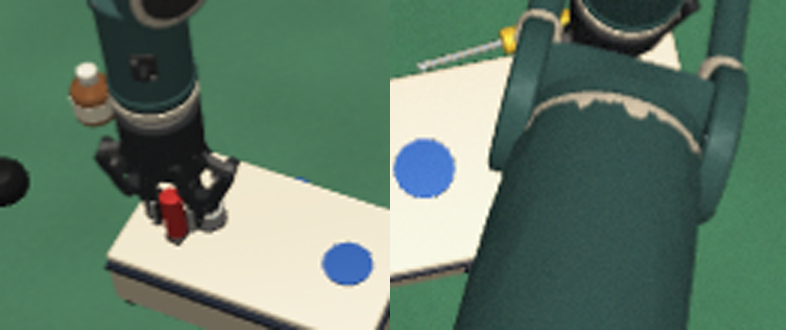

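```bash
cat >> h.py <<'E'
def hfit(im,phi=None):
    m=mask(im,'red',(225,310,140,245)); v,u=np.nonzero(m)
    if len(v)<10: return print('no red')
    lo=[(r,u[v==r].mean().round(1)) for r in sorted(set(v))]; print('rows',lo[0],lo[-1],len(v))
    for ph in ([phi-5,phi,phi+5] if phi is not None else []):
        f=np.radians(ph); q=AX[:2]+.05*np.array([np.cos(f),np.sin(f)])
        print(ph,'foot d0',proj('scene',[*q,.13]).round(1),'d7',proj('scene',[*q,.123]).round(1),'d17',proj('scene',[*q,.113]).round(1),'top d0',proj('scene',[*q,.188]).round(1))
E
python3 - <<'E'
from h import *
hfit(cv2.imread('pics/c5_s.png'),8.4)
hfit(cv2.imread('pics/s0.png'),-61.8)
E
```

```text
rows (np.int64(193), np.float64(256.5)) (np.int64(208), np.float64(258.0)) 107
3.4000000000000004 foot d0 [258.1 205.8] d7 [258.4 207.2] d17 [258.7 209.1] top d0 [255.8 193.9]
8.4 foot d0 [259.3 206.4] d7 [259.6 207.8] d17 [260.  209.7] top d0 [257.1 194.5]
13.4 foot d0 [260.6 206.9] d7 [260.9 208.3] d17 [261.2 210.2] top d0 [258.5 195. ]
rows (np.int64(179), np.float64(250.0)) (np.int64(195), np.float64(251.0)) 101
-66.8 foot d0 [252.1 191.8] d7 [252.4 193.2] d17 [252.8 195.1] top d0 [249.6 179.6]
-61.8 foot d0 [251.7 192.9] d7 [252.  194.3] d17 [252.4 196.2] top d0 [249.3 180.7]
-56.8 foot d0 [251.5 194. ] d7 [251.8 195.4] d17 [252.2 197.4] top d0 [249.  181.9]
```

The red handle is now visible, at scene rows 193–208. That matches no drop yet, so I continue.

Call:
jog_arm(rows=[[0, -0.0021, -0.0003, -0.042, 0, 0, 34], [0, -0.0042, -0.0007, -0.084, 0, 0, 34], [0, -0.0062, -0.001, -0.126, 0, 0, 34], [0, -0.0083, -0.0012, -0.168, 0, 0, 34], [0, -0.0104, -0.0015, -0.21, 0, 0, 34]])

```text
time: 11.4
tool_pos: [0.6027, -0.1124, 0.142]
tcp_rot: [1.873, 0.586, -1.863]
wrist_force: [4.3, -7.0, -1.4]
width: 0.34
```

```bash
python3 - <<'E'
from h import *
show(); a=imaging.read_camera('scene'); cv2.imwrite('pics/n4_s.png',a); f=ang()[1]; print(ang()); hfit(a,f-3);  rows(f,f+12,5)
E
```

```text
t 11.4 p [ 0.6027 -0.1124  0.142 ] F [ 4.28 -6.95 -1.44] w 0.34 yaw_y -54.8 x [ 0.007 -0.005 -1.   ] q [-0.22  0.21  1.84 -0.    1.08  0.73]
(np.float64(0.0508), np.float64(18.5))
rows (np.int64(194), np.float64(259.0)) (np.int64(209), np.float64(260.5)) 106
10.5 foot d0 [259.9 206.6] d7 [260.1 208. ] d17 [260.5 209.9] top d0 [257.7 194.7]
15.5 foot d0 [261.2 207.1] d7 [261.4 208.5] d17 [261.8 210.4] top d0 [259.1 195.2]
20.5 foot d0 [262.6 207.5] d7 [262.8 208.8] d17 [263.2 210.7] top d0 [260.5 195.6]
[-0.0, -0.0022, 0.0002, -0.0105, -0.0033, -0.0082], [-0.0, -0.0043, -0.0003, -0.0524, -0.0031, -0.0083], [-0.0, -0.0063, -0.0006, -0.0943, -0.0029, -0.0083], [-0.0001, -0.0084, -0.001, -0.1362, -0.0027, -0.0084], [-0.0001, -0.0105, -0.0012, -0.1781, -0.0026, -0.0085],
```

The force jumped to 8 N, so this looks like the wall, with friction holding the screw up. I'll back off to let it drop.

Call:
jog_arm(rows=[[0, 0.002, 0, 0, 0, 0, 34], [0, 0.0035, 0, 0, 0, 0, 36], [0, 0.0035, 0, 0, 0, 0, 36], [0, 0.0035, 0, 0, 0, 0, 36]])

```text
time: 11.85
tool_pos: [0.6046, -0.1149, 0.1419]
tcp_rot: [1.873, 0.587, -1.862]
wrist_force: [-0.6, -0.7, 0.0]
width: 0.36
```

```bash
python3 - <<'E'
from h import *
show(); f=ang()[1]; print(ang()); look('c6'); hfit(cv2.imread('pics/c6_s.png'),f)
E
```

```text
t 11.85 p [ 0.6046 -0.1149  0.1419] F [-0.59 -0.74  0.04] w 0.36 yaw_y -54.7 x [ 0.007 -0.004 -1.   ] q [-0.23  0.22  1.83 -0.    1.08  0.73]
(np.float64(0.0518), np.float64(15.1))
red scene (array([259.03883495, 201.22330097]), 103)
rows (np.int64(194), np.float64(258.5)) (np.int64(209), np.float64(259.5)) 103
10.1 foot d0 [259.8 206.6] d7 [260. 208.] d17 [260.4 209.9] top d0 [257.6 194.7]
15.1 foot d0 [261.1 207.1] d7 [261.3 208.4] d17 [261.7 210.4] top d0 [259.  195.2]
20.1 foot d0 [262.5 207.4] d7 [262.7 208.8] d17 [263.  210.7] top d0 [260.4 195.5]
```

View pics/c6.png

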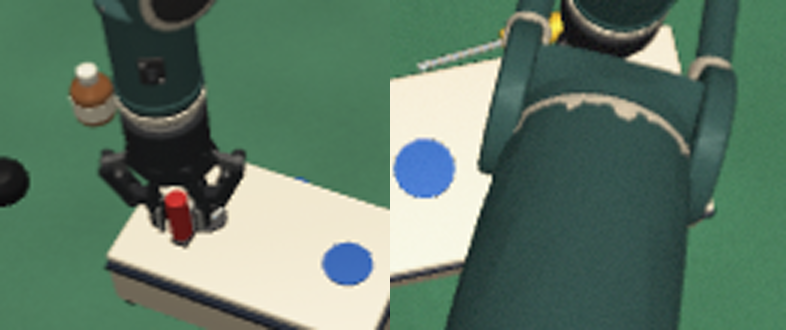

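```bash
cat >> h.py <<'E'
from scipy.optimize import least_squares
def pd(im):
    "solve arm angle (deg) and depth (mm) from the red centroid, offset calibrated on s0 at depth 0"
    def pr(phi,d):
        f=np.radians(phi); return proj('scene',[AX[0]+.05*np.cos(f),AX[1]+.05*np.sin(f),.159-d/1000])
    o=cen(mask(cv2.imread('pics/s0.png'),'red',(225,310,140,245)))[0]-pr(-61.8,0)
    c,n=cen(mask(im,'red',(225,310,140,245)))
    r=least_squares(lambda x:pr(*x)+o-c,[5,0]); return r.x.round(1),n,o.round(2)
E
python3 - <<'E'
from h import *
for f in('s2','c5_s','n4_s','c6_s'): print(f,pd(cv2.imread(f'pics/{f}.png')))
E
```

```text
s2 (array([-19.6, -43.3]), 101, array([-0.03, -0.72]))
c5_s (array([3.7, 4.9]), 107, array([-0.03, -0.72]))
n4_s (array([12.6,  4.3]), 106, array([-0.03, -0.72]))
c6_s (array([10.7,  5.4]), 103, array([-0.03, -0.72]))
```

```bash
python3 - <<'E'
from h import *
for f in('s0','s2','c5_s','n4_s','c6_s'):
    a=cv2.imread(f'pics/{f}.png').astype(float); e=np.clip(a[...,2]-(a[...,1]+a[...,0])/2-15,0,None)
    z=np.zeros_like(e); z[172:218,240:275]=e[172:218,240:275]
    v,u=np.mgrid[:400,:640]; pr=z.sum(1); r=np.nonzero(pr>20)[0]
    print(f,'cen',round((z*u).sum()/z.sum(),2),round((z*v).sum()/z.sum(),2),[(int(i),int(pr[i])) for i in r])
w=np.hstack([cv2.resize(cv2.imread(f'pics/{f}.png')[180:222,240:282],None,fx=6,fy=6,interpolation=cv2.INTER_NEAREST) for f in('c4_s','n2_s','c6_s')])
cv2.imwrite('pics/c7.png',w)
E
```

```text
s0 cen 254.18 192.48 [(177, 34), (178, 98), (179, 631), (180, 946), (181, 1054), (182, 1005), (183, 823), (184, 555), (185, 548), (186, 534), (187, 535), (188, 523), (189, 533), (190, 525), (191, 532), (192, 371), (193, 336), (194, 269), (195, 116), (196, 25), (197, 68), (198, 144), (199, 151), (200, 154), (201, 160), (202, 165), (203, 177), (204, 195), (205, 213), (206, 256), (207, 267), (208, 269), (209, 273), (210, 270), (211, 269), (212, 270), (213, 267), (214, 260), (215, 260), (216, 264), (217, 253)]
s2 cen 253.63 191.59 [(178, 60), (179, 608), (180, 928), (181, 1040), (182, 1010), (183, 814), (184, 535), (185, 539), (186, 526), (187, 521), (188, 509), (189, 522), (190, 511), (191, 530), (192, 380), (193, 346), (194, 270), (195, 104), (196, 21), (197, 60), (198, 115), (199, 121), (200, 128), (201, 133), (202, 133), (203, 142), (204, 140), (205, 149), (206, 173), (207, 213), (208, 211), (209, 217), (210, 217), (211, 225), (212, 222), (213, 223), (214, 216), (215, 211), (216, 216), (217, 221)]
c5_s cen 256.69 201.41 [(182, 22), (188, 25), (189, 30), (190, 38), (191, 58), (192, 17
[... 362 characters left out ...]
190, 29), (192, 50), (193, 195), (194, 689), (195, 917), (196, 989), (197, 974), (198, 835), (199, 515), (200, 457), (201, 484), (202, 474), (203, 460), (204, 484), (205, 493), (206, 493), (207, 554), (208, 536), (209, 443), (210, 237), (211, 178), (212, 199), (213, 195), (214, 188), (215, 187), (216, 185), (217, 196)]
c6_s cen 258.14 201.74 [(187, 23), (188, 35), (189, 26), (190, 30), (192, 44), (193, 292), (194, 773), (195, 930), (196, 1001), (197, 940), (198, 808), (199, 477), (200, 453), (201, 460), (202, 476), (203, 450), (204, 469), (205, 489), (206, 504), (207, 554), (208, 501), (209, 437), (210, 197), (211, 182), (212, 204), (213, 195), (214, 192), (215, 186), (216, 189), (217, 194)]
```

View pics/c7.png

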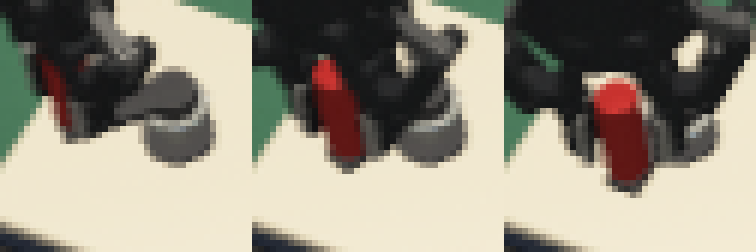

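The views can't settle the drop directly. Depth reads about 5 mm in each of the last three pictures, which suggests it dropped before them. I'll gauge it by touching the handle's top lightly: 0.188 m if it is still up, 0.181 m if it dropped.

Call:
jog_arm(rows=[[-0.02, 0, 0, 0, 0, 0, 40], [-0.05, 0, 0, 0, 0, 0, 40], [-0.075, 0, 0, 0, 0, 0, 30], [-0.075, 0.003, 0.002, 0, 0, 0, 0], [-0.075, 0.003, 0.002, 0, 0, 0, 0], [-0.075, 0.003, 0.002, 0, 0, 0, 0], [-0.065, 0.003, 0.002, 0, 0, 0, 0], [-0.053, 0.003, 0.002, 0, 0, 0, 0], [-0.053, 0.003, 0.002, 0, 0, 0, 0]])

```text
time: 12.85
tool_pos: [0.602, -0.1177, 0.1907]
tcp_rot: [1.868, 0.591, -1.869]
wrist_force: [-0.2, 0.2, -1.0]
width: -0.0
```

```bash
python3 - <<'E'
from h import *
show(); a=imaging.read_camera('scene'); cv2.imwrite('pics/n7_s.png',a); print(pd(a)); hfit(a,11)
E
```

```text
t 12.85 p [ 0.602  -0.1177  0.1907] F [-0.23  0.17 -0.95] w -0.0 yaw_y -54.7 x [ 0.    -0.003 -1.   ] q [-0.23  0.18  1.79 -0.    1.18  0.72]
(array([11.8,  9.6]), 86, array([-0.03, -0.72]))
rows (np.int64(195), np.float64(261.0)) (np.int64(209), np.float64(259.5)) 86
6 foot d0 [258.7 206.2] d7 [259.  207.5] d17 [259.4 209.5] top d0 [256.5 194.2]
11 foot d0 [260.  206.7] d7 [260.3 208.1] d17 [260.6 210. ] top d0 [257.8 194.8]
16 foot d0 [261.3 207.1] d7 [261.6 208.5] d17 [261.9 210.4] top d0 [259.2 195.2]
```

Call:
jog_arm(rows=[[0.001, 0, 0, 0, 0, 0, 0], [0.002, 0, 0, 0, 0, 0, 0], [0.003, 0, 0, 0, 0, 0, 0], [0.004, 0, 0, 0, 0, 0, 0]])

```text
time: 13.3
tool_pos: [0.6029, -0.1179, 0.1883]
tcp_rot: [1.869, 0.59, -1.866]
wrist_force: [0.1, -0.0, -0.0]
width: 0.002
```

Call:
jog_arm(rows=[[0.001, 0, 0, 0, 0, 0, 0], [0.002, 0, 0, 0, 0, 0, 0], [0.003, 0, 0, 0, 0, 0, 0], [0.004, 0, 0, 0, 0, 0, 0]])

```text
time: 13.7
tool_pos: [0.6029, -0.1179, 0.1843]
tcp_rot: [1.87, 0.59, -1.866]
wrist_force: [0.1, -0.2, 0.1]
width: -0.005
```

Call:
jog_arm(rows=[[0.001, 0, 0, 0, 0, 0, 0], [0.002, 0, 0, 0, 0, 0, 0], [0.003, 0, 0, 0, 0, 0, 0], [0.004, 0, 0, 0, 0, 0, 0]])

```text
time: 14.1
tool_pos: [0.603, -0.118, 0.1804]
tcp_rot: [1.87, 0.59, -1.866]
wrist_force: [-0.4, 1.3, 4.0]
width: 0.004
```

Contact came at 0.1804 m with 4 N, so the screw has dropped, about 7.5 mm. The pad's stop height of 0.0899 m (0.088 nominal) deserves a recheck, so I'll compute its shift to subpixel accuracy.

```bash
python3 - <<'E'
from h import *
def sub(f,roi):
    a=cv2.imread(f).astype(float); u0,u1,v0,v1=roi; p=a[v0:v1,u0:u1]
    e=p[...,0]-p[...,2]; e=np.clip((e+20)/ (np.percentile(e,90)+20),0,1)*(1); e[e<.15]=0
    v,u=np.mgrid[v0:v1,u0:u1]; return np.array([(e*u).sum(),(e*v).sum()])/e.sum(), round(e.sum(),1)
cs=lambda f:sub(f,(298,333,202,232)); ct=lambda f:sub(f,(294,329,173,208))
S=[cs(f'pics/{f}.png') for f in('s0','s2','c6_s','n7_s')]; T=[ct(f'pics/{f}.png') for f in('t0','t2')]
print(S,T); print((S[1][0]-S[0][0])[1]/.1845*1,'mm scene',(T[1][0]-T[0][0])[1]/.0765,'mm top')
for (f,g,roi) in(('s0','s2',(298,333,202,232)),('t0','t2',(294,329,173,208))):
    u0,u1,v0,v1=roi; x,y=[cv2.imread(f'pics/{k}.png')[v0:v1,u0:u1,2].astype(np.float32) for k in(f,g)]
    A=np.eye(2,3,dtype=np.float32); print(f,cv2.findTransformECC(x,y,A,cv2.MOTION_TRANSLATION,(3,200,1e-6))[1][:,2])
E
```

```text
[(array([315.68955573, 216.68838659]), np.float64(185.9)), (array([315.6187858 , 217.57739595]), np.float64(184.4)), (array([315.61167551, 217.58169067]), np.float64(184.5)), (array([315.61452133, 217.58229384]), np.float64(184.4))] [(array([310.9427268 , 190.38223537]), np.float64(309.6)), (array([310.98577381, 190.74788501]), np.float64(306.6))]
4.818478909122752 mm scene 4.77973386701034 mm top
s0 [-0.00449662  0.905194  ]
t0 [0.05810215 0.40338966]
```

The pad moved down 4.8 mm in both views. With the stiff stop at 30 N, that confirms the cover is home from a start of about 1.2 mm. Now I regrip the handle lower.

Call:
jog_arm(rows=[[-0.01, 0, 0, 0, 0, 0, 0], [-0.02, 0, 0, 0, 0, 0, 60], [-0.02, 0, 0, 0, 0, 0, 60], [-0.02, 0, 0, 0, 0, 0, 60], [-0.02, 0, 0, 0, 0, 0, 60], [0, 0, 0, 0, 0, 0, 60], [0.02, 0, 0, 0, 0, 0, 60], [0.035, 0, 0, 0, 0, 0, 60], [0.047, 0, 0, 0, 0, 0, 60], [0.047, 0, 0, 0, 0, 0, 60], [0.047, 0, 0, 0, 0, 0, 20], [0.047, 0, 0, 0, 0, 0, 20], [0.047, 0, 0, 0, 0, 0, 20], [0.047, 0, 0, 0, 0, 0, 20], [0.047, 0, 0, 0, 0, 0, 20]], force=30)

```text
time: 15.6
tool_pos: [0.6042, -0.1185, 0.1345]
tcp_rot: [1.871, 0.588, -1.864]
wrist_force: [1.0, -1.2, 2.6]
width: 0.245
```

```bash
python3 - <<'E'
from h import *
show(); print(ang()); f=ang()[1]
a=imaging.read_camera('scene'); cv2.imwrite('pics/n8_s.png',a); print(pd(a))
rows(f,f-60,12,dz=-.00167,fixed=True)
E
```

```text
t 15.6 p [ 0.6042 -0.1185  0.1345] F [ 0.96 -1.2   2.6 ] w 0.245 yaw_y -54.7 x [ 0.005 -0.004 -1.   ] q [-0.23  0.23  1.84 -0.    1.07  0.72]
(np.float64(0.0505), np.float64(11.4))
(array([9.6, 6.2]), 101, array([-0.03, -0.72]))
[0.0002, 0.0037, 0.0024, 0.0, -0.002, -0.0066], [0.0003, 0.0074, 0.0047, 0.0, -0.002, -0.0066], [0.0005, 0.0109, 0.0073, 0.0, -0.002, -0.0066], [0.0006, 0.0142, 0.0101, 0.0, -0.002, -0.0066], [0.0008, 0.0172, 0.0133, 0.0, -0.002, -0.0066], [0.0009, 0.0199, 0.0167, 0.0, -0.002, -0.0066], [0.0011, 0.0223, 0.0203, 0.0, -0.002, -0.0066], [0.0012, 0.0244, 0.0242, 0.0, -0.002, -0.0066], [0.0014, 0.0261, 0.0282, 0.0, -0.002, -0.0066], [0.0015, 0.0275, 0.0323, 0.0, -0.002, -0.0066], [0.0016, 0.0286, 0.0365, 0.0, -0.002, -0.0066], [0.0018, 0.0292, 0.0409, 0.0, -0.002, -0.0066],
```

Gripped (opening 21 mm). Now the forward turn, first 60°.

Call:
jog_arm(rows=[[0.0002, 0.0037, 0.0024, 0, 0, 0, 20], [0.0003, 0.0074, 0.0047, 0, 0, 0, 20], [0.0005, 0.0109, 0.0073, 0, 0, 0, 20], [0.0006, 0.0142, 0.0101, 0, 0, 0, 20], [0.0008, 0.0172, 0.0133, 0, 0, 0, 20], [0.0009, 0.0199, 0.0167, 0, 0, 0, 20], [0.0011, 0.0223, 0.0203, 0, 0, 0, 20], [0.0012, 0.0244, 0.0242, 0, 0, 0, 20], [0.0014, 0.0261, 0.0282, 0, 0, 0, 20], [0.0015, 0.0275, 0.0323, 0, 0, 0, 20], [0.0016, 0.0286, 0.0365, 0, 0, 0, 20], [0.0018, 0.0292, 0.0409, 0, 0, 0, 20]])

```text
time: 16.85
tool_pos: [0.5872, -0.1659, 0.1328]
tcp_rot: [1.871, 0.589, -1.864]
wrist_force: [-0.7, 4.4, 3.2]
width: 0.248
```

```bash
python3 - <<'E'
from h import *
show(); print(ang()); f=ang()[1]; z=.1345-.010*(11.4-f)/360; print(z)
rows(f,-168,20,dz=-.010*(f+168)/360,fixed=True,z0=z)
E
```

```text
t 16.85 p [ 0.5872 -0.1659  0.1328] F [-0.73  4.43  3.22] w 0.248 yaw_y -54.7 x [ 0.005 -0.004 -1.   ] q [-0.32  0.22  1.85 -0.    1.07  0.64]
(np.float64(0.0496), np.float64(-49.0))
0.13282222222222223
[0.0001, 0.0006, 0.0052, 0.0, -0.002, -0.0058], [0.0003, 0.0003, 0.0103, 0.0, -0.002, -0.0058], [0.0004, -0.0005, 0.0155, 0.0, -0.002, -0.0058], [0.0006, -0.0019, 0.0205, 0.0, -0.002, -0.0058], [0.0007, -0.0037, 0.0253, 0.0, -0.002, -0.0058], [0.0009, -0.0061, 0.0299, 0.0, -0.002, -0.0058], [0.001, -0.0089, 0.0343, 0.0, -0.002, -0.0058], [0.0011, -0.0122, 0.0383, 0.0, -0.002, -0.0058], [0.0013, -0.0158, 0.042, 0.0, -0.002, -0.0058], [0.0014, -0.0199, 0.0453, 0.0, -0.002, -0.0058], [0.0015, -0.0242, 0.0481, 0.0, -0.002, -0.0058], [0.0017, -0.0288, 0.0505, 0.0, -0.002, -0.0058], [0.0018, -0.0336, 0.0524, 0.0, -0.002, -0.0058], [0.0019, -0.0386, 0.0538, 0.0, -0.002, -0.0058], [0.0021, -0.0438, 0.0547, 0.0, -0.002, -0.0058], [0.0022, -0.0489, 0.055, 0.0, -0.002, -0.0058], [0.0023, -0.0541, 0.0547, 0.0, -0.002, -0.0058], [0.0025, -0.0593, 0.054, 0.0, -0.002, -0.0058], [0.0026, -0.0643, 0.0527, 0.0, -0.002, -0.0058], [0.0028, -0.0692, 0.0509, 0.0, -0.002, -0.0058],
```

Call:
jog_arm(rows=[[0.0001, 0.0006, 0.0052, 0, 0, 0, 20], [0.0003, 0.0003, 0.0103, 0, 0, 0, 20], [0.0004, -0.0005, 0.0155, 0, 0, 0, 20], [0.0006, -0.0019, 0.0205, 0, 0, 0, 20], [0.0007, -0.0037, 0.0253, 0, 0, 0, 20], [0.0009, -0.0061, 0.0299, 0, 0, 0, 20], [0.001, -0.0089, 0.0343, 0, 0, 0, 20], [0.0011, -0.0122, 0.0383, 0, 0, 0, 20], [0.0013, -0.0158, 0.042, 0, 0, 0, 20], [0.0014, -0.0199, 0.0453, 0, 0, 0, 20], [0.0015, -0.0242, 0.0481, 0, 0, 0, 20], [0.0017, -0.0288, 0.0505, 0, 0, 0, 20], [0.0018, -0.0336, 0.0524, 0, 0, 0, 20], [0.0019, -0.0386, 0.0538, 0, 0, 0, 20], [0.0021, -0.0438, 0.0547, 0, 0, 0, 20], [0.0022, -0.0489, 0.055, 0, 0, 0, 20], [0.0023, -0.0541, 0.0547, 0, 0, 0, 20], [0.0025, -0.0593, 0.054, 0, 0, 0, 20], [0.0026, -0.0643, 0.0527, 0, 0, 0, 20], [0.0028, -0.0692, 0.0509, 0, 0, 0, 20]])

```text
time: 18.85
tool_pos: [0.5062, -0.1392, 0.1298]
tcp_rot: [1.872, 0.587, -1.862]
wrist_force: [4.9, -0.2, -1.2]
width: 0.247
```

```bash
python3 - <<'E'
from h import *
show(); print(ang()); f=ang()[1]; f=f-360 if f>0 else f; z=.1345-.010*(11.4-f)/360; print(z)
a=imaging.read_camera('scene'); cv2.imwrite('pics/n9_s.png',a); hfit(a,f); hfit(cv2.imread('pics/n8_s.png'),11)
rows(f,-278,18,dz=-.010*(f+278)/360,fixed=True,z0=z)
E
```

```text
t 18.85 p [ 0.5062 -0.1392  0.1298] F [ 4.87 -0.22 -1.17] w 0.247 yaw_y -54.7 x [ 0.007 -0.005 -1.   ] q [-0.31  0.06  2.03 -0.    1.04  0.64]
(np.float64(0.0495), np.float64(-167.5))
0.12953055555555557
rows (np.int64(170), np.float64(274.0)) (np.int64(186), np.float64(275.0)) 104
-172.5 foot d0 [276.3 183. ] d7 [276.4 184.5] d17 [276.7 186.5] top d0 [274.9 170.7]
-167.5 foot d0 [275.  182.6] d7 [275.2 184. ] d17 [275.4 186. ] top d0 [273.6 170.3]
-162.5 foot d0 [273.8 182.2] d7 [273.9 183.6] d17 [274.2 185.6] top d0 [272.3 169.9]
rows (np.int64(193), np.float64(259.0)) (np.int64(209), np.float64(259.5)) 101
6 foot d0 [258.7 206.2] d7 [259.  207.5] d17 [259.4 209.5] top d0 [256.5 194.2]
11 foot d0 [260.  206.7] d7 [260.3 208.1] d17 [260.6 210. ] top d0 [257.8 194.8]
16 foot d0 [261.3 207.1] d7 [261.6 208.5] d17 [261.9 210.4] top d0 [259.2 195.2]
[0.0003, -0.0041, -0.0016, 0.0, -0.003, -0.0067], [0.0004, -0.0087, -0.0044, 0.0, -0.003, -0.0067], [0.0006, -0.0129, -0.0077, 0.0, -0.003, -0.0067], [0.0007, -0.0167, -0.0115, 0.0, -0.003, -0.0067], [0.0009, -0.0201, -0.0156, 0.0, -0.003, -0.0067], [0.0011, -0.0231, -0.0201, 0.0, -0.003, -0.0067], [0.0012, -0.0255, -0.0248, 0.0, -0.003, -0.0067], [0.0014, -0.0275, -0.0298, 0.0, -0.003, -0.0067], [0.0016, -0.0289, -0.035, 0.0, -0.003, -0.0067], [0.0018, -0.0297, -0.0403, 0.0, -0.003, -0.0067], [0.002, -0.0299, -0.0456, 0.0, -0.003, -0.0067], [0.0021, -0.0296, -0.051, 0.0, -0.003, -0.0067], [0.0023, -0.0288, -0.0562, 0.0, -0.003, -0.0067], [0.0025, -0.0273, -0.0614, 0.0, -0.003, -0.0067], [0.0027, -0.0253, -0.0664, 0.0, -0.003, -0.0067], [0.0029, -0.0228, -0.0711, 0.0, -0.003, -0.0067], [0.0031, -0.0198, -0.0755, 0.0, -0.003, -0.0067], [0.0033, -0.0164, -0.0796, 0.0, -0.003, -0.0067],
```

Call:
jog_arm(rows=[[0.0003, -0.0041, -0.0016, 0, 0, 0, 20], [0.0004, -0.0087, -0.0044, 0, 0, 0, 20], [0.0006, -0.0129, -0.0077, 0, 0, 0, 20], [0.0007, -0.0167, -0.0115, 0, 0, 0, 20], [0.0009, -0.0201, -0.0156, 0, 0, 0, 20], [0.0011, -0.0231, -0.0201, 0, 0, 0, 20], [0.0012, -0.0255, -0.0248, 0, 0, 0, 20], [0.0014, -0.0275, -0.0298, 0, 0, 0, 20], [0.0016, -0.0289, -0.035, 0, 0, 0, 20], [0.0018, -0.0297, -0.0403, 0, 0, 0, 20], [0.002, -0.0299, -0.0456, 0, 0, 0, 20], [0.0021, -0.0296, -0.051, 0, 0, 0, 20], [0.0023, -0.0288, -0.0562, 0, 0, 0, 20], [0.0025, -0.0273, -0.0614, 0, 0, 0, 20], [0.0027, -0.0253, -0.0664, 0, 0, 0, 20], [0.0029, -0.0228, -0.0711, 0, 0, 0, 20], [0.0031, -0.0198, -0.0755, 0, 0, 0, 20], [0.0033, -0.0164, -0.0796, 0, 0, 0, 20]])

```text
time: 20.7
tool_pos: [0.5617, -0.078, 0.1264]
tcp_rot: [1.873, 0.59, -1.864]
wrist_force: [-2.7, 2.5, 3.6]
width: 0.247
```

```bash
python3 - <<'E'
from h import *
show(); print(ang()); f=ang()[1]; f=f-360 if f>0 else f; z=.1345-.010*(11.4-f)/360; print(z)
a=imaging.read_camera('scene'); cv2.imwrite('pics/n10_s.png',a); hfit(a,f)
rows(f,11.4-360,13,dz=-.010*(f-11.4+360)/360,fixed=True,z0=z)
E
```

```text
t 20.7 p [ 0.5617 -0.078   0.1264] F [-2.72  2.45  3.65] w 0.247 yaw_y -54.7 x [ 0.006 -0.002 -1.   ] q [-0.18  0.15  1.95 -0.    1.04  0.77]
(np.float64(0.0509), np.float64(82.0))
0.1264611111111111
rows (np.int64(192), np.float64(279.5)) (np.int64(207), np.float64(280.0)) 103
-283.0 foot d0 [278.3 204.4] d7 [278.5 205.7] d17 [278.7 207.7] top d0 [277.  192.4]
-278.0 foot d0 [279.4 203.5] d7 [279.6 204.9] d17 [279.8 206.8] top d0 [278.1 191.6]
-273.0 foot d0 [280.4 202.6] d7 [280.6 204. ] d17 [280.8 206. ] top d0 [279.2 190.6]
[0.0002, 0.0031, -0.0017, 0.0, -0.0048, -0.0066], [0.0004, 0.0068, -0.0047, 0.0, -0.0048, -0.0066], [0.0006, 0.0108, -0.0073, 0.0, -0.0048, -0.0066], [0.0008, 0.015, -0.0095, 0.0, -0.0048, -0.0066], [0.001, 0.0194, -0.0113, 0.0, -0.0048, -0.0066], [0.0012, 0.0239, -0.0126, 0.0, -0.0048, -0.0066], [0.0013, 0.0285, -0.0136, 0.0, -0.0048, -0.0066], [0.0015, 0.0332, -0.0141, 0.0, -0.0048, -0.0066], [0.0017, 0.038, -0.0141, 0.0, -0.0048, -0.0066], [0.0019, 0.0427, -0.0137, 0.0, -0.0048, -0.0066], [0.0021, 0.0474, -0.0129, 0.0, -0.0048, -0.0066], [0.0022, 0.0519, -0.0116, 0.0, -0.0048, -0.0066], [0.0024, 0.0563, -0.0099, 0.0, -0.0048, -0.0066],
```

Call:
jog_arm(rows=[[0.0002, 0.0031, -0.0017, 0, 0, 0, 20], [0.0004, 0.0068, -0.0047, 0, 0, 0, 20], [0.0006, 0.0108, -0.0073, 0, 0, 0, 20], [0.0008, 0.015, -0.0095, 0, 0, 0, 20], [0.001, 0.0194, -0.0113, 0, 0, 0, 20], [0.0012, 0.0239, -0.0126, 0, 0, 0, 20], [0.0013, 0.0285, -0.0136, 0, 0, 0, 20], [0.0015, 0.0332, -0.0141, 0, 0, 0, 20], [0.0017, 0.038, -0.0141, 0, 0, 0, 20], [0.0019, 0.0427, -0.0137, 0, 0, 0, 20], [0.0021, 0.0474, -0.0129, 0, 0, 0, 20], [0.0022, 0.0519, -0.0116, 0, 0, 0, 20], [0.0024, 0.0563, -0.0099, 0, 0, 0, 20], [0.0024, 0.0563, -0.0099, 0, 0, 0, 20], [0.0024, 0.0563, -0.0099, 0, 0, 0, 20]])

```text
time: 22.25
tool_pos: [0.6042, -0.1196, 0.1248]
tcp_rot: [1.875, 0.587, -1.86]
wrist_force: [4.5, -0.4, -1.2]
width: 0.249
```

```bash
python3 - <<'E'
from h import *
show(); print(ang(), delta([.6042,-.1185,.1245])); look('c8'); a=cv2.imread('pics/c8_s.png'); print(pd(a)); hfit(a,11); print(pd(cv2.imread('pics/n8_s.png')))
b=imaging.read_camera('top'); cv2.imwrite('pics/f.png',np.hstack([a[60:300,60:460],b[60:300,100:500]]))
E
```

```text
t 22.25 p [ 0.6042 -0.1196  0.1248] F [ 4.46 -0.37 -1.17] w 0.249 yaw_y -54.8 x [ 0.009 -0.004 -1.   ] q [-0.23  0.23  1.85 -0.    1.05  0.72]
(np.float64(0.0504), np.float64(10.1)) [ 0.00027812 -0.00092339 -0.00064216]
red scene (array([258.83, 203.03]), 100)
(array([ 8.5, 15.5]), 100, array([-0.03, -0.72]))
rows (np.int64(195), np.float64(259.0)) (np.int64(211), np.float64(260.0)) 100
6 foot d0 [258.7 206.2] d7 [259.  207.5] d17 [259.4 209.5] top d0 [256.5 194.2]
11 foot d0 [260.  206.7] d7 [260.3 208.1] d17 [260.6 210. ] top d0 [257.8 194.8]
16 foot d0 [261.3 207.1] d7 [261.6 208.5] d17 [261.9 210.4] top d0 [259.2 195.2]
(array([9.6, 6.2]), 101, array([-0.03, -0.72]))
```

View pics/f.png

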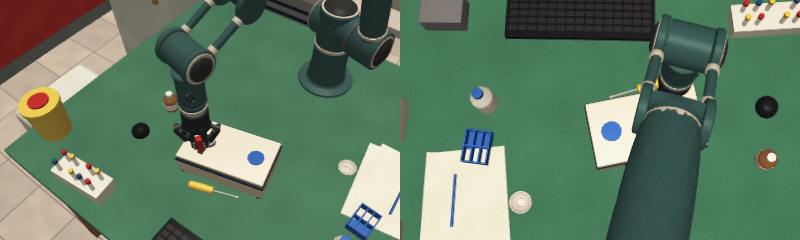

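All bystanders look in place. The handle is back at its start position 10 mm lower. I'll make a final small forward trim of about 2°, to centre between the start and the entry middle, and hold.

Call:
jog_arm(rows=[[0, 0.0008, 0.0003, 0, 0, 0, 20], [0, 0.0016, 0.0007, 0, 0, 0, 20], [0, 0.0016, 0.0007, 0, 0, 0, 20], [0, 0.0016, 0.0007, 0, 0, 0, 20], [0, 0.0016, 0.0007, 0, 0, 0, 20]])

```text
time: 22.9
tool_pos: [0.6044, -0.1208, 0.1248]
tcp_rot: [1.875, 0.587, -1.86]
wrist_force: [3.4, 0.6, -0.9]
width: 0.249
```

```bash
python3 - <<'E'
from h import *
from workcell import finish_job
show(); print(ang()); a=imaging.read_camera('scene'); print(pd(a))
print(finish_job())
E
```

```text
t 22.9 p [ 0.6044 -0.1208  0.1248] F [ 3.38  0.57 -0.89] w 0.249 yaw_y -54.7 x [ 0.009 -0.004 -1.   ] q [-0.24  0.23  1.85 -0.    1.05  0.72]
(np.float64(0.0504), np.float64(8.7))
(array([ 7. , 15.2]), 100, array([-0.03, -0.72]))
the job is handed in; nothing more can be done
None
```

The job is handed in at 22.9 s. As far as my checks show, everything asked was done in order; `finish_job` reports no verdict.

- **Cover:** I pressed it down on its pad. It stood firm from 18 to 30 N, and the cameras showed it had moved about 4.8 mm, which fits fully home from a start about 1.2 mm down. The measured stop height of 0.0899 m disagrees with the nominal 0.088 m by about 2 mm. I judged the cover home from the stiff stop and the camera shift.
- **Screw drop:** I turned the crank backward about 75° with the fingers loosely around the handle until it met the wall at about 8 N. A light touch on the handle's top at 0.1804 m showed it had dropped about 7.5 mm.
- **Forward turn:** I gripped the handle at 30 N and turned it clockwise about 363° along the thread. By the tool it came down 9.7 mm, and by the camera about 9 mm. That puts the camera's final depth at about 15 mm, just under the expected 17 mm and within that camera's error.
- **At hand-in:** the gripper still held the handle (opening about 21 mm, wrist force about 3.5 N). The bystanders visible in the last picture looked undisturbed. The spare cap was hidden by the arm in that view, so I did not recheck it.

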